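Serve one candy from the counter dispenser

ROBOT

A 6-joint arm with a two-finger parallel gripper is mounted at the origin on the work surface. World frame = base frame: x ahead of the robot, y to its left, z up, the work surface at z = 0. Lengths are in m, angles in rad, forces in N, time in s.
With the tool pointing down it reaches from about 0.425 to 1.125 m from the base axis. Payload 14.9 kg.
Tool frame: the origin (TCP) lies at the very end of the fingers, on their centre line; the grasp point (between the pads) lies 19 mm behind it; z points along the fingers, y is the direction in which the jaws open and shut (so a half turn about z gives the same grasp; the last joint's range is limited). The gripper opens to 91 mm and grips with 3 to 60 N. Pads are 32 mm wide; open, the fingers measure 118 mm over their backs; the gripper's body (76 mm by 178 mm) begins 60 mm behind the grasp point.
Start: joints at [1.244, 0.379, 1.734, -0, 1.028, -0.033], TCP at [0.203, 0.67, 0.214] pointing down, gripper open.
Joint ranges: [-2.77, 2.77], [-0.74, 2.19], [0, 2.66], [-1.06, 4.2], [0.31, 2.87], [-3.08, 3.08]. Speed limits (rad/s): [1.89, 1.89, 2.39, 3.14, 3.14, 3.14].

INTERFACE

Orientations are given as a unit quaternion [x, y, z, w].
In Python, from bench import env, viewer gives the robot as it stands.
- The arm moves only by the tool step_arm, never from a script. Its argument "motion" is a list of rows, each a list of 7 numbers: the shift along the world's x, y, z in mm, then the turn, a rotation vector about the world's x, y, z in degrees, then the finger opening in mm, from 0 to 91.2. A call has 1 to 5 rows; each row is the pose to reach, as a shift and turn from the pose measured when the call began; what a row does not reach only later rows make up. A row lasts 1/8 s, in which the tool goes at most 62.5 mm and 10.7 degrees, less where a joint would pass 70% of its speed; a pose out of reach is approached as far as the arm can. A call with a gripper value outside its range is refused whole. The fingers move at their own pace and stop on an object; "grip_force" is the grip in N (left out, the last holds). Time passes only in rows, so rows that repeat a pose let the fingers close. It gives the time, the measured TCP pose, the force and the opening at its end, in the units of the state.
- env.observe(): the state, without advancing time (a new reading comes with each control period).
- viewer.camera(name): name is "scene" or "side" or "wrist"; returns a dict with "pixels" (420x560x3 uint8, blue, green, red), "fx", "fy", "cx", "cy" (pixels), "rvec" (rotation vector, rad) and "tvec" (3), from world to camera coordinates, as OpenCV has them. Camera axes: x right, y down, z forward; pixel columns grow to the right and rows downward; lengths in m; the calibration is good to about 2 mm. A picture is of the moment at which its call begins. There is no depth.
- env.close_job(): hands the job in, once; it reports no verdict.
The state is a dict: "clock": time; "joint_pos": joint angles; "qvel": joint speeds; "joint_efforts": joint torques, N m; "tcp_pos": TCP position; "eef_rot": TCP orientation; "ft_force": force on the tool from outside, world axes, zero at the start; "ft_torque": the same for the moment, N m; "grip_width": finger opening in m.
Only numpy, scipy, OpenCV 4.12 (cv2) and the standard library are available. Lean on these libraries where they do the work, as an engineer would, in place of code of your own. Each camera call takes 0.05 s, during which the arm holds its last target.

TASK

Stand the empty steel cup upright on the round mark below the end of the candy dispenser's chute. Then pull the dispenser's slide knob all the way out, so that one candy rolls down into the cup, and push the knob fully home again. Serve one candy only, leave the cup standing on the mark with the candy in it, and leave the mug, the bottle and the jar where they are.

Things in the scene. Friction and masses are not known exactly. Their poses are not given: they have to be found in the camera images.
- dispenser: Red candy dispenser, fixed; origin on the counter under its middle; its front faces its own -x (to the robot's right), its +y side faces the robot, z up. Red housing x -65 to 75, y -45 to 45, 158 mm high; on it a clear hopper with red lid, steel button on top to z 288. A black plate 4 mm thick lies at its +y side, x -84 to 0, y 45 to 158 mm.
- hopper_front (a point): Middle of the hopper's lower front edge, 158 mm up, at dispenser x = -75. The hopper is 150 (x) by 90 (y), z 158 to 272 mm. It stands above and 15 mm behind the middle of the knob at home, so a gripper pointing straight down hits it: lean the tool 30 to 40 degrees, its body away from the hopper.
- chute_lip (a point): Middle of the lip of the open aluminium chute, on its floor, 66 mm up, at dispenser x = -42, y = 76. The chute comes out of the housing's +y side, 40 mm wide in x, sloping 18 degrees down to +y; its side walls rise 13 mm above its floor.
- cup_mark (a point): Centre of the round mark (yellow ring 74 mm across with a yellow dot) on top of the black plate, 4 mm above the counter, at dispenser x = -42, y = 119 mm. An upright cup centred here, 10 mm clear of the lip, catches the candy; 5 mm off is still good.
- knob_grip (a point): Centre of the black slide knob before the dispenser: a cylinder 28 mm across, 22 mm long, axis along the dispenser's x, 144 mm above the counter, at dispenser x = -90, y = 0 when home; then 14 mm are free between its back and the housing, with a steel rod 10 mm thick. It moves along the dispenser's -x when pulled.
- slide_knob (a joint): Slide position, m: 0 home, 0.045 fully out (end stops). Over-centre detent: 5 to 9 N to leave either end; well past half way it snaps to the other end and stays. A candy falls into the chute at about 30 mm out and is in the cup within 1 s. After the push home the next candy drops into the slide: each further pull serves another.
- cup: Empty straight steel cup, 66 mm across, 54 mm high, 3 mm wall, floor 4 mm thick, about 0.12 kg, loose; origin at the centre of its underside, z up.
- candy_center (a point): Centre of the yellow ball candy, 26 mm across, 12 g, at the start inside the slide (hidden).
- next_candy_center (a point): Centre of the blue ball candy, 26 mm across, next in line in the hopper; it must stay in the dispenser.
- mug: Blue ceramic mug with a handle, 76 mm across, 85 mm high, bystander; origin at the centre of its underside.
- sauce_bottle: Amber glass bottle, 60 mm across, 160 mm high, bystander; origin at the centre of its underside.
- jar: Green glass jar with a red cap, 72 mm across, 80 mm high, bystander; origin at the centre of its underside.
There are look-alikes about, which are no part of the job. Several things look just like the cup: the one meant starts nearest to the robot's base.

How it is judged:
By the outcome, as a careful person would: the job done as asked, in the order asked, and still so for the second after the job is handed in, with the robot touching nothing.
It also fails if it takes over 61 s, if anything falls off the work surface, if the arm or the gripper's body presses on something with over 40 N, if the wrist force passes 120 N, or if a joint passes its speed limit or range.

## Working session

There is one attempt and no reset: what is moved stays moved. The work goes in short steps, Python scripts to look and compute and a tool call to move; the robot and the scene stay as the last step left them, time stands still between calls to the robot, and variables do not carry over. Pictures are saved under pics/ and viewed, and the job is handed in when it is done.

Besides the shell and the picture viewer there is one more tool, called by a JSON object that holds its "op" and its "data". step_arm: Moves the arm, as the interface text tells. Its arguments: {"type":"object","properties":{"motion":{"type":"array"},"grip_force":{"type":"number"}},"required":["motion"]}

```bash
ls; mkdir -p pics; python3 - <<'E'
from bench import env, viewer
import cv2, numpy as np, pickle
d={}
for n in ["scene","side","wrist"]:
    c=viewer.camera(n); d[n]=c
    cv2.imwrite(f"pics/a_{n}.png",np.asarray(c["pixels"]))
    R=cv2.Rodrigues(np.array(c["rvec"],float))[0]; print(n,c["fx"],c["fy"],c["cx"],c["cy"],(-R.T@np.array(c["tvec"])).round(3), R[2].round(3))
pickle.dump(d,open("a.pkl","wb"))
print(env.observe())
E
```

```text
pics
scene 484.51640069240136 484.51640069240136 274.3603465117869 206.8095164639717 [ 1.121 -0.508  1.088] [-0.444  0.497 -0.746]
side 510.0053528333514 510.0053528333514 279.42644460189575 209.3275068216995 [ 1.29  -0.18   1.235] [-0.547  0.214 -0.81 ]
wrist 292.8719718078932 292.8719718078932 281.76763502983385 206.79159523545718 [0.136 0.691 0.385] [ 0.236 -0.073 -0.969]
{'clock': 0.15, 'joint_pos': array([ 1.24372326e+00,  3.79316899e-01,  1.73461753e+00,  1.23037294e-05,
        1.02850433e+00, -3.32760449e-02]), 'qvel': array([ 0.00027036,  0.0004471 , -0.00359331, -0.00076879,  0.00026952,
       -0.0010097 ]), 'joint_efforts': array([-1.12015634e-03, -7.64103413e+01, -4.34655690e+01,  6.50468096e-02,
        4.10853303e-02, -2.19256566e-05]), 'tcp_pos': array([0.20260586, 0.66973613, 0.21343321]), 'eef_rot': array([ 1.46373887e-01,  9.89229248e-01, -4.15263092e-04, -8.09946977e-05]), 'ft_force': array([-0.85825394, -0.62648798,  0.50972763]), 'ft_torque': array([0.03970456, 0.01379447, 0.01876195]), 'grip_width': 0.09140699099610913}
```

View pics/a_scene.png

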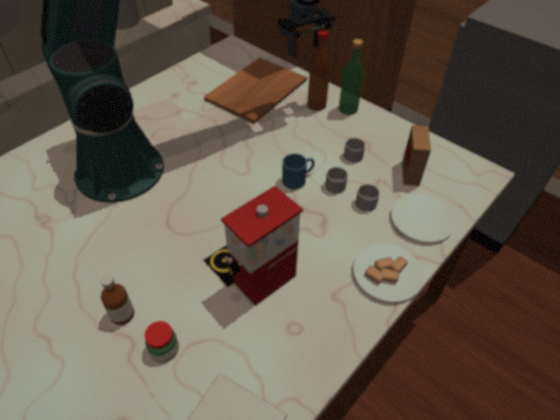

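View pics/a_side.png

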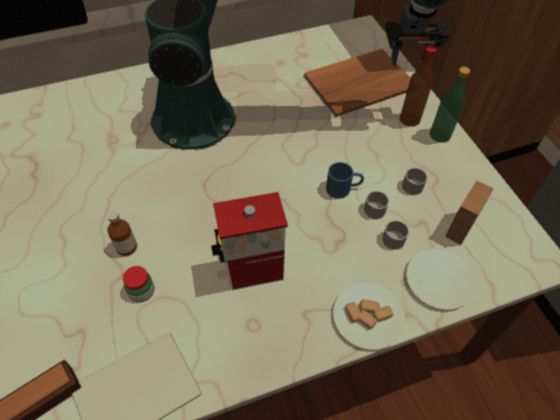

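View pics/a_wrist.png

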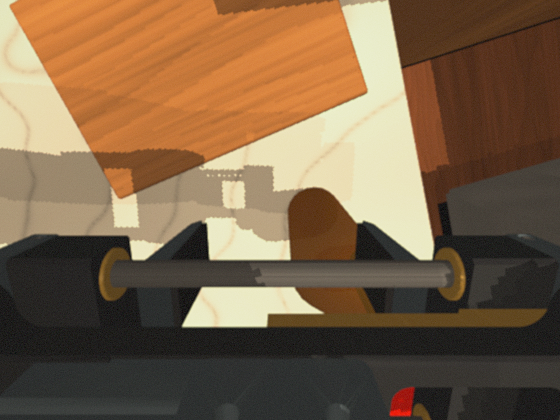

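The scene view shows three look-alike cups at (355,150), (337,180) and (368,197), the mug at (295,170), and the dispenser at about (262,245). The side view shows the cups at (415,180), (376,205) and (396,235). I'll enlarge the crops to measure them.

```bash
python3 - <<'E'
import pickle,cv2,numpy as np
d=pickle.load(open("a.pkl","rb"))
def crop(n,x0,y0,w,h,f,o):
    im=np.asarray(d[n]["pixels"])[y0:y0+h,x0:x0+w]
    im=cv2.resize(im,None,fx=f,fy=f,interpolation=cv2.INTER_CUBIC)
    im=cv2.convertScaleAbs(im,alpha=1.3,beta=15)
    for k in range(0,w,10): cv2.putText(im,str(x0+k),(k*f,8),0,.3,(0,0,255),1); cv2.line(im,(k*f,10),(k*f,14),(0,0,255),1)
    for k in range(0,h,10): cv2.putText(im,str(y0+k),(0,k*f+4),0,.3,(0,0,255),1)
    cv2.imwrite(o,im)
crop("scene",275,135,110,80,7,"pics/b1.png")
crop("side",320,155,130,100,6,"pics/b2.png")
crop("scene",200,180,110,120,5,"pics/b3.png")
crop("side",200,190,100,100,6,"pics/b4.png")
E
```

```text
(no output)
```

View pics/b1.png

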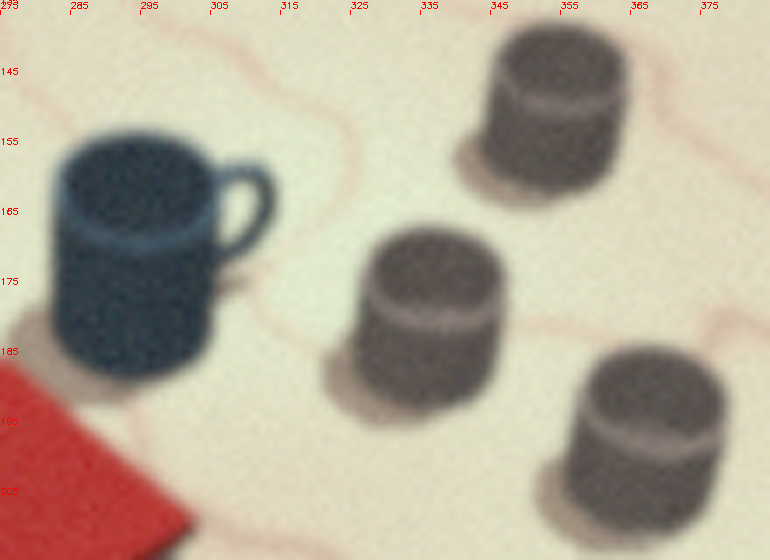

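View pics/b2.png

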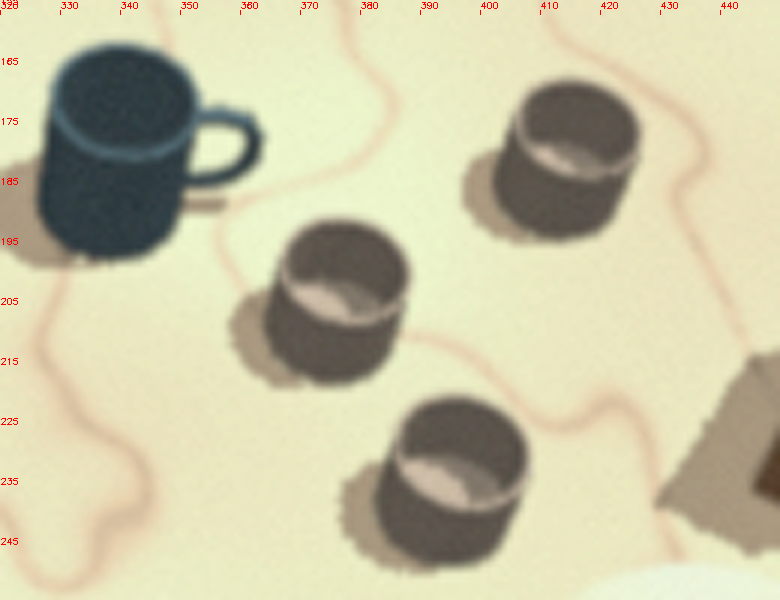

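View pics/b3.png

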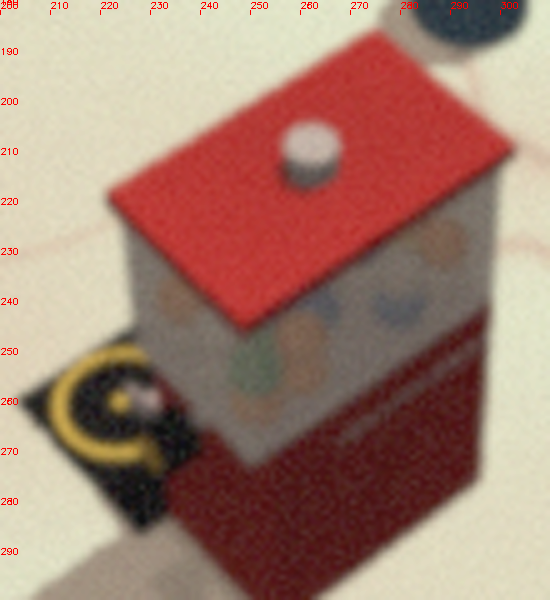

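View pics/b4.png

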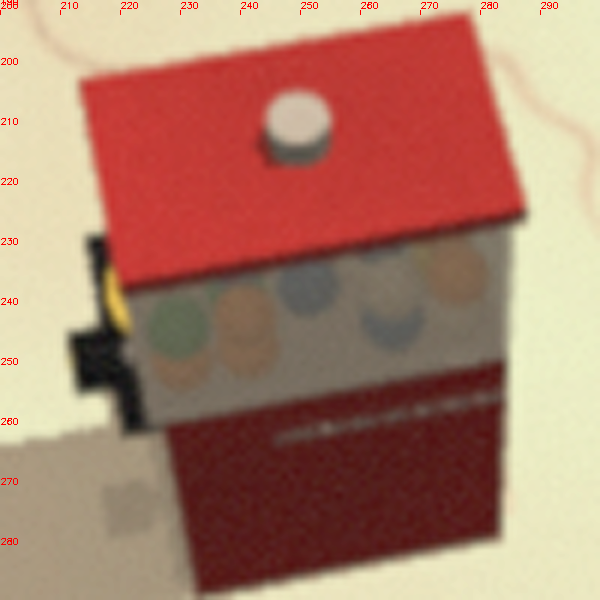

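```bash
cat > h.py <<'E'
import pickle,cv2,numpy as np
from scipy.optimize import least_squares
def proj(c,P):
    K=np.array([[c["fx"],0,c["cx"]],[0,c["fy"],c["cy"]],[0,0,1.]])
    return cv2.projectPoints(np.array(P,float).reshape(-1,3),np.array(c["rvec"],float),np.array(c["tvec"],float),K,None)[0].reshape(-1,2)
a=np.linspace(0,2*np.pi,72)
def hull(c,x,y,r,h,z0=0):
    return np.vstack([proj(c,np.c_[x+r*np.cos(a),y+r*np.sin(a),0*a+z]) for z in (z0,z0+h)])
def bb(p): return np.r_[p.min(0),p.max(0)]
def fitcyl(obs,r,h,x0):  # obs: list (cam, bbox)
    f=lambda q: np.concatenate([ (bb(hull(c,q[0],q[1],r,h))-b)[~np.isnan(b)] for c,b in obs])
    s=least_squares(f,x0); return s.x, f(s.x)
def w(q,P):
    P=np.array(P,float)/1000; c,s=np.cos(q[2]),np.sin(q[2])
    return np.c_[q[0]+c*P[:,0]-s*P[:,1], q[1]+s*P[:,0]+c*P[:,1], P[:,2]]
E
python3 - <<'E'
from h import *
d=pickle.load(open("a.pkl","rb")); S,T=d["scene"],d["side"]
n=np.nan
np.set_printoptions(precision=3,suppress=True)
# bbox: half-pixel adjust
cups={"A":([343.5,138,365,163],[402,168,425.5,194.5]),"B":([325.5,167.3,347.2,193],[363.5,191.5,387.5,218.5]),"C":([355.5,184.3,379,211.3],[382,221,407.3,249])}
for k,(b1,b2) in cups.items():
    for o in ([(S,np.array(b1))],[(T,np.array(b2))],[(S,np.array(b1)),(T,np.array(b2))]):
        x,r=fitcyl(o,.033,.054,[.5,.2]); print(k,x,np.hypot(*x),r)
m=([n,153.5,n,189.3],[326,162,n,198]); print("mug",*fitcyl([(S,np.array(m[0])),(T,np.array(m[1]))],.038,.085,[.5,.2]))
sc=[((-75,-45,158),(248.5,273)),((75,-45,158),(296.5,241)),((-84,158,4),(204,260.5)),((-84,45,4),(228,286.5)),((-42,119,4),(223.5,260)),((0,0,288),(262,208.5))]
sd=[((-65,-45,0),(232,289.3)),((75,-45,0),(282.7,280)),((75,-45,158),(284,249.5)),((-65,-45,158),(227,260.5)),((-84,158,4),(214,229.5)),((0,0,288),(249.2,210))]
f=lambda q: np.concatenate([(proj(S,w(q,[p for p,_ in sc]))-[u for _,u in sc]).ravel(),(proj(T,w(q,[p for p,_ in sd]))-[u for _,u in sd]).ravel()])
s=least_squares(f,[.6,.0,1.57],loss="soft_l1"); print("disp",s.x,f(s.x).reshape(-1,2))
q=s.x
print(w(q,[(-42,119,4),(-90,0,144),(-42,76,66),(-75,0,158)]))
print(proj(T,w(q,[(-90,0,144)])),proj(S,w(q,[(-90,0,144),(-42,76,66)])))
E
```

```text
A [0.516 0.56 ] 0.7613927449568143 [-0.415 -0.428  0.404  0.387]
A [0.514 0.562] 0.7613454181336312 [-1.138 -0.735  1.104  0.666]
A [0.515 0.561] 0.7615026894988061 [-0.481 -0.775  0.32   0.02  -1.189 -0.428  1.064  0.985]
B [0.556 0.41 ] 0.6910179675551453 [-0.742 -0.927  0.721  0.845]
B [0.555 0.411] 0.6905527546728317 [-0.741 -0.951  0.719  0.89 ]
B [0.556 0.41 ] 0.6907932838695999 [-0.811 -0.99   0.647  0.778 -0.706 -0.864  0.759  0.981]
C [0.67  0.413] 0.7867123879659033 [-0.703 -0.759  0.683  0.686]
C [0.669 0.414] 0.7864314941067327 [-0.955 -1.017  0.925  0.945]
C [0.669 0.414] 0.7865969945690645 [-0.728 -0.899  0.651  0.539 -0.981 -0.892  0.903  1.075]
mug [0.445 0.343] [-1.026  0.014 -0.316 -0.312  1.065]
disp [0.627 0.003 1.436] [[ 1.169  0.163]
 [ 1.746 -1.049]
 [-1.035 -1.405]
 [-0.406 -0.342]
 [ 0.338 -0.029]
 [-0.17   0.102]
 [-0.36   0.935]
 [-0.117  0.354]
 [-0.293  0.476]
 [ 0.521 -0.096]
 [-0.521 -0.502]
 [-0.705 -0.206]]
[[ 0.504 -0.023  0.004]
 [ 0.615 -0.086  0.144]
 [ 0.546 -0.029  0.066]
 [ 0.617 -0.072  0.158]]
[[215.094 249.771]] [[232.981 267.67 ]
 [231.93  256.4  ]]
```

```bash
python3 - <<'E'
from h import *
from bench import env
d=pickle.load(open("a.pkl","rb"))
def ray(c,u):
    R=cv2.Rodrigues(np.array(c["rvec"],float))[0]; o=-R.T@c["tvec"]; v=R.T@[(u[0]-c["cx"])/c["fx"],(u[1]-c["cy"])/c["fy"],1]; return o,v
for n,u in (("scene",(313,162)),("side",(362.5,177))):
    o,v=ray(d[n],u)
    for z in(.03,.05,.07): print(n,z,(o+v*(z-o[2])/v[2]).round(3))
E
```

```text
scene 0.03 [0.453 0.423 0.03 ]
scene 0.05 [0.466 0.405 0.05 ]
scene 0.07 [0.478 0.388 0.07 ]
side 0.03 [0.448 0.42  0.03 ]
side 0.05 [0.462 0.41  0.05 ]
side 0.07 [0.476 0.4   0.07 ]
```

```bash
python3 - <<'E'
from h import *
d=pickle.load(open("a.pkl","rb"))
def ray(c,u):
    R=cv2.Rodrigues(np.array(c["rvec"],float))[0]; o=-R.T@c["tvec"]; v=R.T@[(u[0]-c["cx"])/c["fx"],(u[1]-c["cy"])/c["fy"],1]; return o,v/np.linalg.norm(v)
for k,a,b in (("redtop",(322.5,33),(431.5,49)),("redbase",(318,106),(411,123)),("grtop",(358,41),(464.5,69)),("grbase",(349,110),(443,138)),("board",(306,75),(415,85))):
    o1,v1=ray(d["scene"],a);o2,v2=ray(d["side"],b)
    t=np.linalg.lstsq(np.c_[v1,-v2],o2-o1,rcond=None)[0]; p,q=o1+v1*t[0],o2+v2*t[1]; print(k,((p+q)/2).round(3),np.linalg.norm(p-q).round(3))
E
```

```text
redtop [0.237 0.715 0.276] 0.0
redbase [ 0.253  0.706 -0.01 ] 0.007
grtop [0.346 0.764 0.269] 0.002
grbase [ 0.338  0.789 -0.031] 0.007
board [0.13  0.779 0.036] 0.004
```

A red-capped bottle, about 0.27 m tall, stands right beside the open finger. I'll go straight up first and then across.

{"op": "step_arm", "data": {"motion": [[0,0,50,0,0,0,91],[0,0,105,0,0,0,91],[10,-20,110,0,0,0,91],[60,-60,110,0,0,3,91],[110,-95,105,0,0,6,91]]}}

```text
clock: 0.78
tcp_pos: [0.3131, 0.5733, 0.318]
eef_rot: [0.093, 0.996, -0.0, -0.0]
ft_force: [1.0, 1.3, -0.2]
grip_width: 0.0906
```

{"op": "step_arm", "data": {"motion": [[55,-37,0,0,0,1,91],[110,-74,0,0,0,2,91],[160,-108,-40,0,0,3,91],[205,-138,-90,0,0,3,91],[242,-163,-135,0,0,3,91]]}}

```text
clock: 1.4
tcp_pos: [0.5386, 0.4203, 0.2016]
eef_rot: [0.067, 0.998, -0.001, -0.0]
ft_force: [0.0, 0.6, -0.1]
grip_width: 0.0909
```

```bash
python3 - <<'E'
from h import *
from bench import env,viewer
o=env.observe(); print(o["clock"],o["tcp_pos"].round(4),o["joint_pos"].round(3),o["eef_rot"].round(3))
d={n:viewer.camera(n) for n in("wrist","scene")}; pickle.dump(d,open("c.pkl","wb"))
im=np.array(d["wrist"]["pixels"])
for z in(0,.054):
    for p in proj(d["wrist"],np.c_[.5555+.033*np.cos(a),.4105+.033*np.sin(a),0*a+z]): cv2.circle(im,tuple(int(v) for v in p),1,(0,0,255),-1)
cv2.imwrite("pics/c.png",im)
E
```

```text
1.4 [0.5386 0.4203 0.2016] [ 6.290e-01  3.670e-01  1.776e+00 -1.000e-03  9.990e-01 -8.070e-01] [ 0.067  0.998 -0.001 -0.   ]
```

View pics/c.png

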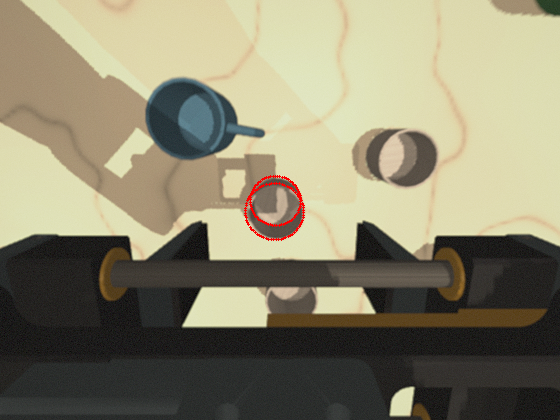

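```bash
python3 - <<'E'
from h import *
from bench import env
d=pickle.load(open("c.pkl","rb"));c=d["wrist"]
im=np.array(c["pixels"])[150:260,200:350]; im=cv2.resize(im,None,fx=5,fy=5)
cv2.imwrite("pics/c2.png",im)
for z in(0,.054): print(bb(proj(c,np.c_[.5555+.033*np.cos(a),.4105+.033*np.sin(a),0*a+z])))
print(env.observe()["tcp_pos"])
E
```

```text
[250.42945466 176.37881385 300.83717688 225.4799337 ]
[245.39679946 183.53034973 303.78152134 239.86626977]
[0.53788984 0.41764157 0.19732537]
```

View pics/c2.png

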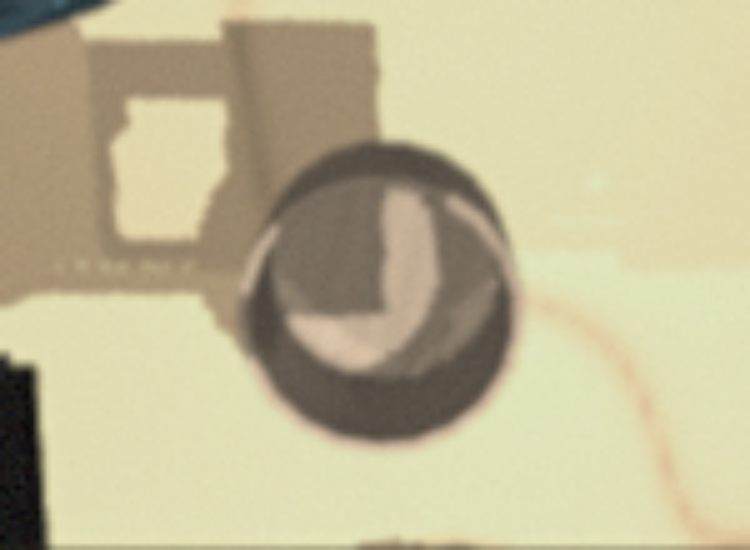

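{"op": "step_arm", "data": {"motion": [[17,-6,-30,0,0,0,91],[17,-6,-80,0,0,0,91],[17,-6,-115,0,0,0,91],[17,-6,-115,0,0,0,91]]}}

```text
clock: 2.0
tcp_pos: [0.5529, 0.4106, 0.0799]
eef_rot: [0.068, 0.998, -0.005, -0.005]
ft_force: [0.5, -0.5, -0.4]
grip_width: 0.0915
```

```bash
python3 - <<'E'
from h import *
from bench import env,viewer
d={n:viewer.camera(n) for n in("wrist","side")}; 
o=env.observe(); print(o["clock"],o["tcp_pos"].round(4),o["eef_rot"].round(3))
c=d["wrist"];im=np.array(c["pixels"])
for p in proj(c,np.c_[.5555+.033*np.cos(a),.4115+.033*np.sin(a),0*a+.054]): cv2.circle(im,tuple(int(v) for v in p),1,(0,0,255),-1)
cv2.imwrite("pics/d.png",im)
E
```

```text
2.1 [0.555  0.412  0.0835] [ 0.068  0.998 -0.003 -0.003]
```

View pics/d.png

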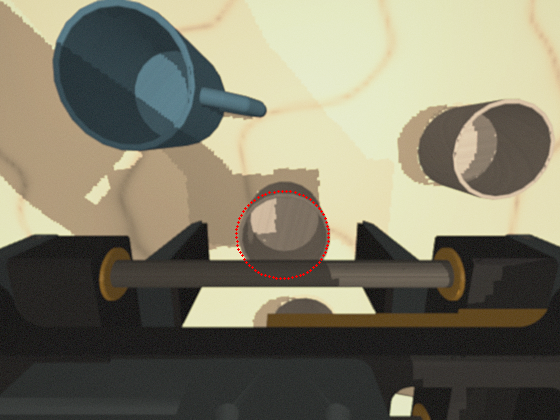

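The overlay lies on the cup's rim (mouth at about (283,235)), midway between the fingers. I'll go down and grip.

{"op": "step_arm", "data": {"motion": [[0,-1,-35,0,0,0,91],[0,-1,-58,0,0,0,91],[0,-1,-61,0,0,0,91],[0,-1,-61,0,0,0,60],[0,-1,-61,0,0,0,60]], "grip_force": 20}}

```text
clock: 2.72
tcp_pos: [0.5556, 0.4115, 0.0237]
eef_rot: [0.068, 0.998, -0.002, -0.002]
ft_force: [0.0, 0.1, -0.1]
grip_width: 0.074
```

{"op": "step_arm", "data": {"motion": [[0,0,0,0,0,0,60],[0,0,0,0,0,0,60]]}}

```text
clock: 2.98
tcp_pos: [0.5558, 0.4116, 0.0241]
eef_rot: [0.068, 0.998, -0.002, -0.002]
ft_force: [-0.6, -0.1, -1.2]
grip_width: 0.0669
```

{"op": "step_arm", "data": {"motion": [[0,0,20,0,0,0,60],[0,0,70,0,0,0,60],[0,0,125,0,0,0,60],[-5,-30,135,0,0,0,60],[-12,-80,135,0,0,0,60]]}}

```text
clock: 3.6
tcp_pos: [0.5446, 0.332, 0.1621]
eef_rot: [0.068, 0.998, -0.001, -0.0]
ft_force: [0.4, -0.5, -1.0]
grip_width: 0.0666
```

```bash
python3 - <<'E'
from h import *
from bench import env,viewer
d={n:viewer.camera(n) for n in("wrist","side")}; 
o=env.observe(); print(o["clock"],o["tcp_pos"].round(4),o["eef_rot"].round(3),o["ft_force"].round(1),o["grip_width"])
cv2.imwrite("pics/e.png",np.hstack([np.array(d["wrist"]["pixels"])[:,:],np.array(d["side"]["pixels"])])[:, :][::1] if 0 else cv2.resize(np.hstack([np.array(d["wrist"]["pixels"]),np.array(d["side"]["pixels"])]),(800,300)))
E
```

```text
3.7 [0.543  0.3284 0.1605] [ 0.069  0.998 -0.003 -0.002] [-0.   0.5 -1. ] 0.06680800873704044
```

View pics/e.png

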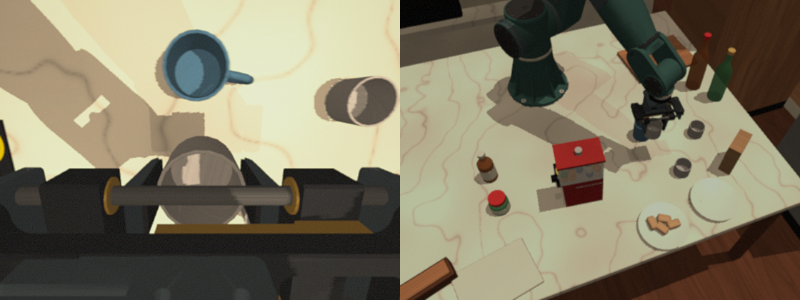

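{"op": "step_arm", "data": {"motion": [[-8,-55,0,0,0,0,60],[-16,-110,0,0,0,0,60],[-28,-170,0,0,0,0,60],[-40,-220,0,0,0,0,60],[-45,-240,0,0,0,0,60]]}}

```text
clock: 4.32
tcp_pos: [0.4977, 0.0866, 0.1615]
eef_rot: [0.07, 0.998, -0.002, -0.001]
ft_force: [0.8, 0.1, 0.1]
grip_width: 0.0667
```

{"op": "step_arm", "data": {"motion": [[0,0,0,0,0,0,60],[0,0,0,0,0,0,60]]}}

```text
clock: 4.58
tcp_pos: [0.4984, 0.0875, 0.162]
eef_rot: [0.07, 0.998, -0.002, -0.001]
ft_force: [-0.4, 0.6, -1.1]
grip_width: 0.0664
```

```bash
python3 - <<'E'
from h import *
from bench import env,viewer
d={n:viewer.camera(n) for n in("wrist","scene")};pickle.dump(d,open("f.pkl","wb")) 
o=env.observe(); print(o["clock"],o["tcp_pos"].round(4),o["eef_rot"].round(3),o["ft_force"].round(1),o["grip_width"],o["joint_pos"].round(2))
c=d["wrist"]; im=np.array(c["pixels"]).copy();cv2.imwrite("pics/f0.png",im)
q=[.627,.003,1.436]
for p in proj(c,w(q,[(-84,45,4),(-84,158,4),(0,158,4),(-42,119,4),(-62,76,66),(-22,76,66),(-75,45,158),(75,45,158)])): cv2.circle(im,tuple(int(v) for v in p),2,(0,0,255),-1)
cv2.imwrite("pics/f.png",im)
E
```

```text
4.675 [0.4981 0.0877 0.1617] [ 0.069  0.998 -0.002 -0.001] [ 0.6  0.2 -1.6] 0.06665991177644347 [ 0.13  0.15  2.15 -0.01  0.85 -1.3 ]
```

View pics/f.png

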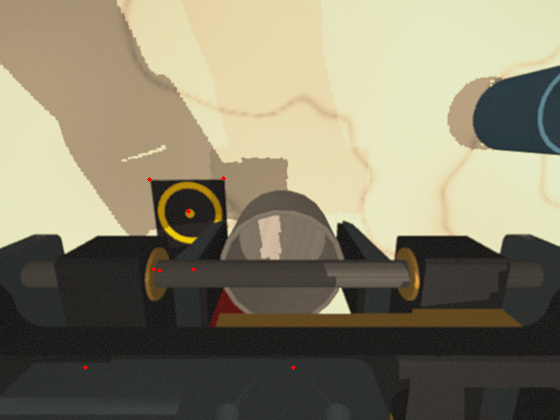

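```bash
python3 - <<'E'
from h import *
d=pickle.load(open("f.pkl","rb"));c=d["wrist"]; im=np.array(c["pixels"])
hsv=cv2.cvtColor(im,cv2.COLOR_BGR2HSV)
m=cv2.inRange(hsv,(20,140,100),(35,255,255)); m[:,230:]=0;m[:180]=0;m[250:]=0;m[:,:150]=0
n,l,s,ct=cv2.connectedComponentsWithStats(m); print(s,ct)
q=[.627,.003,1.436]
print(proj(c,w(q,[(-42,119,4),(-84,158,4),(0,158,4)])))
ring=np.c_[-42+37*np.cos(a),119+37*np.sin(a),0*a+4]; print(bb(proj(c,w(q,ring))))
R=cv2.Rodrigues(np.array(c["rvec"],float))[0]; o=-R.T@c["tvec"]
for u in [ct[i] for i in range(1,n)]:
    v=R.T@[(u[0]-c["cx"])/c["fx"],(u[1]-c["cy"])/c["fy"],1]; print((o+v*(.004-o[2])/v[2]).round(4))
cv2.imwrite("pics/f3.png",cv2.resize(im[170:250,140:350],None,fx=3.8,fy=3.8,interpolation=cv2.INTER_CUBIC))
# cup rim in hand bbox prediction
t=np.array([.4981,.0877,.1617]);
print("rim",bb(proj(c,np.c_[t[0]+.033*np.cos(a),t[1]+.033*np.sin(a),0*a+t[2]-.0241+.054])))
E
```

```text
[[     0      0    560    420 234120]
 [   158    182     64     62   1011]
 [   185    209     10      9     69]] [[279.93353409 209.50559542]
 [185.24530168 207.96142433]
 [189.53623188 213.05797101]]
[[188.94051773 211.96559013]
 [149.19479838 179.0036791 ]
 [223.0112327  178.64255534]]
[157.17138906 180.58057838 220.60397144 241.73399284]
[ 0.4981 -0.0258  0.004 ]
[ 0.5048 -0.0222  0.004 ]
rim [217.59818224 207.063802   342.69493394 322.09321678]
```

View pics/f3.png

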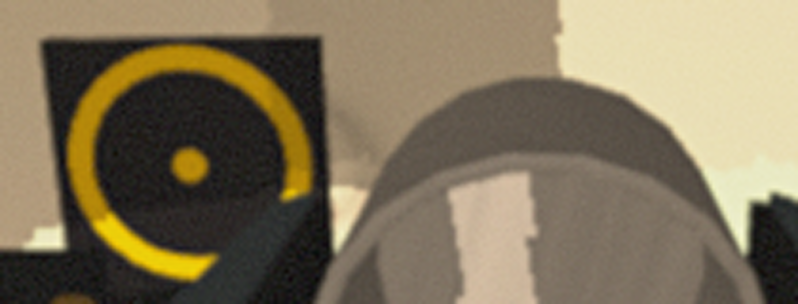

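{"op": "step_arm", "data": {"motion": [[0,-55,0,0,0,0,60],[4,-95,0,0,0,0,60],[5,-110,-20,0,0,0,60],[5,-110,-60,0,0,0,60],[5,-110,-80,0,0,0,60]]}}

```text
clock: 5.3
tcp_pos: [0.5028, -0.0217, 0.0799]
eef_rot: [0.069, 0.998, -0.002, -0.002]
ft_force: [-0.3, -0.4, -2.3]
grip_width: 0.0667
```

{"op": "step_arm", "data": {"motion": [[0,0,0,0,0,0,60],[0,0,0,0,0,0,60]]}}

```text
clock: 5.55
tcp_pos: [0.5033, -0.0212, 0.0804]
eef_rot: [0.069, 0.998, -0.002, -0.002]
ft_force: [-0.6, -0.4, -0.4]
grip_width: 0.0666
```

```bash
cat > look.py <<'E'
from h import *
from bench import env,viewer
import sys
def look(tag,names=("wrist","scene")):
    d={n:viewer.camera(n) for n in names};pickle.dump(d,open(tag+".pkl","wb"))
    o=env.observe(); print(o["clock"],o["tcp_pos"].round(4),o["eef_rot"].round(4),o["ft_force"].round(1),o["grip_width"].round(4),o["joint_pos"].round(2))
    cv2.imwrite(f"pics/{tag}.png",cv2.resize(np.hstack([np.array(d[n]["pixels"]) for n in names]),(800,300)))
if __name__=="__main__": look(sys.argv[1],sys.argv[2:] or ("wrist","scene"))
E
python3 look.py g
```

```text
Traceback (most recent call last):
  File "look.py", line 8, in <module>
    if __name__=="__main__": look(sys.argv[1],sys.argv[2:] or ("wrist","scene"))
                             ~~~~^^^^^^^^^^^^^^^^^^^^^^^^^^^^^^^^^^^^^^^^^^^^^^^
  File "look.py", line 6, in look
    o=env.observe(); print(o["clock"],o["tcp_pos"].round(4),o["eef_rot"].round(4),o["ft_force"].round(1),o["grip_width"].round(4),o["joint_pos"].round(2))
                                                                                                         ^^^^^^^^^^^^^^^^^^^^^
AttributeError: 'float' object has no attribute 'round'
```

```bash
sed -i 's/o\["grip_width"\].round(4)/round(o["grip_width"],4)/' look.py; python3 look.py g
```

```text
5.75 [ 0.5034 -0.0216  0.0808] [ 0.069   0.9976 -0.0023 -0.0012] [ 0.4  0.5 -2. ] 0.0666 [-0.09  0.29  2.17 -0.01  0.68 -1.51]
```

View pics/g.png

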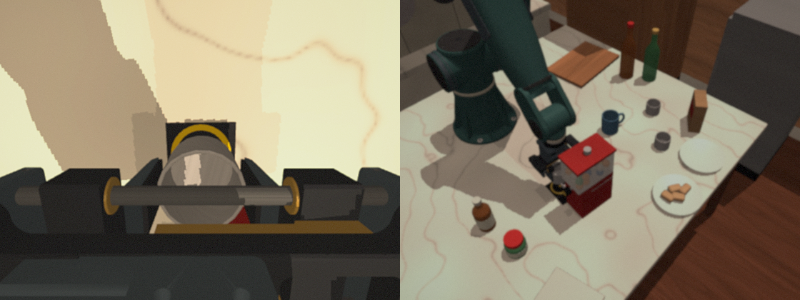

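The cup is centred between the fingers above the ring, which shows behind it, and the body is clear of the hopper. I'll lower it.

{"op": "step_arm", "data": {"motion": [[0,0,-30,0,0,0,60],[0,0,-45,0,0,0,60],[0,0,-51,0,0,0,60],[0,0,-52,0,0,0,60]]}}

```text
clock: 6.25
tcp_pos: [0.5035, -0.0216, 0.0288]
eef_rot: [0.069, 0.998, -0.002, -0.001]
ft_force: [0.4, -0.7, -1.4]
grip_width: 0.0665
```

{"op": "step_arm", "data": {"motion": [[0,0,0,0,0,0,60],[0,0,-1,0,0,0,60]]}}

```text
clock: 6.5
tcp_pos: [0.5039, -0.0216, 0.0283]
eef_rot: [0.069, 0.998, -0.002, -0.001]
ft_force: [0.3, -0.2, -1.0]
grip_width: 0.0665
```

{"op": "step_arm", "data": {"motion": [[0,0,-1,0,0,0,60],[0,0,-1,0,0,0,69],[0,0,-1,0,0,0,78],[0,0,-1,0,0,0,90],[0,0,-1,0,0,0,90]]}}

```text
clock: 7.12
tcp_pos: [0.5039, -0.0216, 0.0273]
eef_rot: [0.069, 0.998, -0.002, -0.001]
ft_force: [-0.1, 1.1, -0.2]
grip_width: 0.0898
```

```bash
python3 look.py i
```

```text
7.225 [ 0.5038 -0.0216  0.0273] [ 6.910e-02  9.976e-01 -2.300e-03 -9.000e-04] [ 0.1 -0.3  0.4] 0.0903 [-0.09  0.4   2.17 -0.01  0.57 -1.51]
```

View pics/i.png

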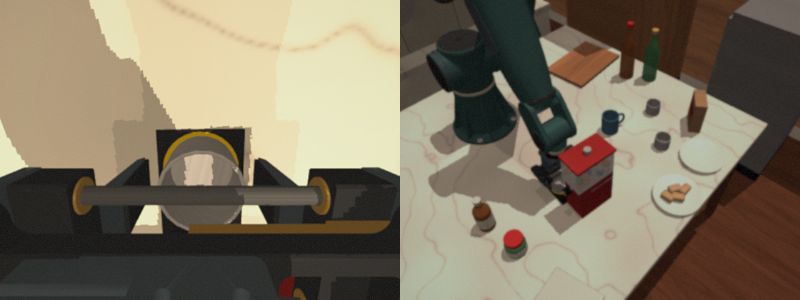

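{"op": "step_arm", "data": {"motion": [[0,0,30,0,0,0,90],[0,0,80,0,0,0,90],[0,0,130,0,0,0,90],[-10,-30,170,0,0,0,90],[-20,-60,200,0,0,0,90]]}}

```text
clock: 7.85
tcp_pos: [0.4839, -0.0822, 0.2292]
eef_rot: [0.069, 0.998, -0.002, -0.0]
ft_force: [-0.3, 0.3, -0.1]
grip_width: 0.0898
```

{"op": "step_arm", "data": {"motion": [[0,-10,0,0,0,0,70],[0,-10,0,0,0,0,60]]}}

```text
clock: 8.1
tcp_pos: [0.4836, -0.0924, 0.2285]
eef_rot: [0.069, 0.998, -0.002, -0.0]
ft_force: [-0.8, 0.6, -0.4]
grip_width: 0.0733
```

```bash
python3 look.py j; python3 - <<'E'
from h import *
d=pickle.load(open("j.pkl","rb"))
c=d["wrist"];im=np.array(c["pixels"]).copy()
cv2.imwrite("pics/j0.png",im)
q=[.627,.003,1.436]; cm=[.5048,-.0222]
for z,r in((.004,.037),(.058,.033),(.004,.033)):
    for p in proj(c,np.c_[cm[0]+r*np.cos(a),cm[1]+r*np.sin(a),0*a+z]): cv2.circle(im,tuple(int(v) for v in p),1,(0,0,255) if z>.01 else (255,0,255),-1)
for p in proj(c,w(q,[(-62,76,66),(-22,76,66),(-104,0,144),(-90,0,144)])): cv2.circle(im,tuple(int(v) for v in p),2,(0,255,0),-1)
cv2.imwrite("pics/j1.png",im)
E
```

```text
8.2 [ 0.4834 -0.0916  0.2279] [ 0.0686  0.9976 -0.0022 -0.0011] [-0.2  1.  -0. ] 0.0649 [-0.23  0.03  2.14 -0.01  0.98 -1.66]
```

View pics/j1.png

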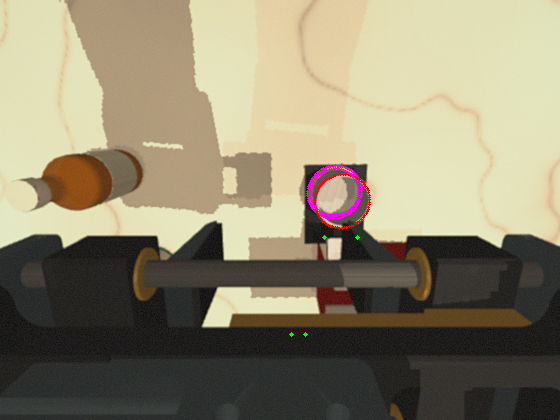

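```bash
python3 - <<'E'
import cv2
im=cv2.imread("pics/j0.png")[150:250,280:400]; cv2.imwrite("pics/j2.png",cv2.resize(im,None,fx=6,fy=6,interpolation=cv2.INTER_CUBIC))
im=cv2.imread("pics/j1.png")[150:250,280:400]; cv2.imwrite("pics/j3.png",cv2.resize(im,None,fx=6,fy=6,interpolation=cv2.INTER_CUBIC))
E
```

```text
(no output)
```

View pics/j2.png

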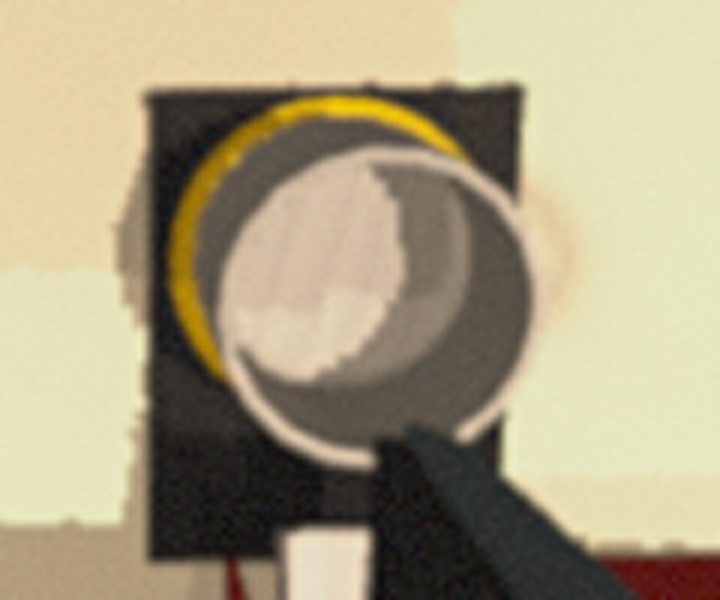

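View pics/j3.png

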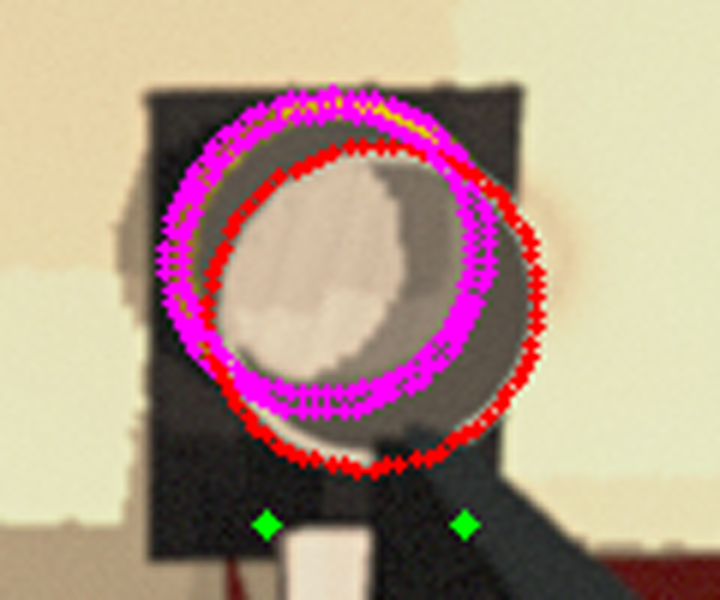

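```bash
python3 - <<'E'
from h import *
from bench import env
from scipy.spatial.transform import Rotation as Ro
np.set_printoptions(precision=4,suppress=True)
d=pickle.load(open("a.pkl","rb"));S,T=d["scene"],d["side"]
def ray(c,u):
    R=cv2.Rodrigues(np.array(c["rvec"],float))[0]; o=-R.T@c["tvec"]; v=R.T@[(u[0]-c["cx"])/c["fx"],(u[1]-c["cy"])/c["fy"],1]; return o,v/np.linalg.norm(v)
for k,a_,b in (("bottletop",(108,282),(115,218)),("jartop",(158,331),(136,275))):
    o1,v1=ray(S,a_);o2,v2=ray(T,b)
    t=np.linalg.lstsq(np.c_[v1,-v2],o2-o1,rcond=None)[0]; p,q=o1+v1*t[0],o2+v2*t[1]; print(k,(p+q)/2)
q=np.array([.6275,.0035,1.436]); xd=np.array([np.cos(q[2]),np.sin(q[2]),0]); yd=np.array([-xd[1],xd[0],0])
R0=Ro.from_quat(env.observe()["eef_rot"])
for th in (35,40):
    t=np.radians(th); z=np.sin(t)*xd-np.cos(t)*np.array([0,0,1]); y=-yd; x=np.cross(y,z)
    R1=Ro.from_matrix(np.c_[x,y,z]); 
    print(th,"quat",R1.as_quat(),"rotvec",np.degrees((R1*R0.inv()).as_rotvec()))
    kn=w(q,[(-90,0,144)])[0]; print("knob",kn,"tcp at knob centre",kn+.019*z, "z",z,"xt",x)
print("xd",xd)
E
```

```text
bottletop [ 0.4247 -0.3048  0.1332]
jartop [ 0.5732 -0.292   0.07  ]
35 quat [ 0.7183  0.6274  0.2265 -0.1978] rotvec [ 30.944   23.1392 -86.895 ]
knob [ 0.6154 -0.0857  0.144 ] tcp at knob centre [ 0.6169 -0.0749  0.1284] z [ 0.0771  0.5684 -0.8192] xt [0.1101 0.8117 0.5736]
40 quat [ 0.7077  0.6182  0.2576 -0.225 ] rotvec [ 35.3227  26.467  -85.968 ]
knob [ 0.6154 -0.0857  0.144 ] tcp at knob centre [ 0.617  -0.0736  0.1294] z [ 0.0864  0.637  -0.766 ] xt [0.1029 0.7591 0.6428]
xd [0.1344 0.9909 0.    ]
```

The cup stands on the mark, its rim within about 1 mm of the prediction at (342,201). The jar is at about (0.573,-0.292) and the bottle at (0.425,-0.305). Next I'll turn the tool for the knob with a 38° lean, staying up high.

{"op": "step_arm", "data": {"motion": [[10,-40,25,0,0,0,60],[20,-70,50,3.4,2.5,-8.6,60],[35,-100,75,6.7,5,-17.3,60],[50,-120,90,10,7.5,-26,60],[70,-130,95,13.4,10,-34.5,60]]}}

```text
clock: 8.82
tcp_pos: [0.5544, -0.2218, 0.3225]
eef_rot: [0.361, 0.921, 0.108, -0.096]
ft_force: [0.2, 0.3, 0.4]
grip_width: 0.0601
```

```bash
cat > tgt.py <<'E'
from h import *
from bench import env
from scipy.spatial.transform import Rotation as Ro
import sys
np.set_printoptions(precision=2,suppress=True)
q=np.array([.6275,.0035,1.436]); xd=np.array([np.cos(q[2]),np.sin(q[2]),0]); yd=np.array([-xd[1],xd[0],0])
th=float(sys.argv[1]) if len(sys.argv)>1 else 38
t=np.radians(th); z=np.sin(t)*xd-np.cos(t)*np.array([0,0,1]); y=-yd; R1=Ro.from_matrix(np.c_[np.cross(y,z),y,z])
o=env.observe(); p=o["tcp_pos"]
print("tcp",p*1000,"joints",o["joint_pos"],"F",o["ft_force"],"grip",o["grip_width"]*1000,"t",o["clock"])
print("rotvec left",np.degrees((R1*Ro.from_quat(o["eef_rot"]).inv()).as_rotvec()))
kn=w(q,[(-90,0,144)])[0]; f=kn+.014*z-.003*xd
print("to pre",(f-.1*z-p)*1000,"to final",(f-p)*1000,"xd",xd,"z",z)
E
python3 tgt.py
```

```text
tcp [ 554.37 -221.81  322.5 ] joints [-0.5   0.21  1.77  0.19  1.39 -1.38] F [0.19 0.34 0.36] grip 60.059347267585196 t 8.825
rotvec left [ 20.05  15.   -51.58]
to pre [  53.52   80.69 -110.73] to final [  61.79  141.69 -189.53] xd [0.13 0.99 0.  ] z [ 0.08  0.61 -0.79]
```

{"op": "step_arm", "data": {"motion": [[10,0,0,3.6,2.7,-9.2,60],[20,0,0,7.2,5.4,-18.4,60],[30,0,0,10.8,8,-27.6,60],[40,10,0,14.4,10.7,-37,60],[50,20,0,18,13.4,-46,60]]}}

```text
clock: 9.45
tcp_pos: [0.605, -0.2006, 0.3207]
eef_rot: [0.683, 0.661, 0.234, -0.206]
ft_force: [-0.2, -0.1, 0.9]
grip_width: 0.0603
```

```bash
python3 tgt.py; python3 look.py k side scene
```

```text
tcp [ 604.96 -200.63  320.73] joints [-0.58  0.31  1.72  0.55  1.47 -0.7 ] F [-0.21 -0.14  0.9 ] grip 60.33071664592963 t 9.45
rotvec left [ 1.85  1.41 -5.31]
to pre [   2.93   59.51 -108.96] to final [  11.2   120.51 -187.76] xd [0.13 0.99 0.  ] z [ 0.08  0.61 -0.79]
9.55 [ 0.6043 -0.2007  0.3203] [ 0.6819  0.6619  0.2332 -0.2061] [-0.3  0.3 -0.2] 0.06 [-0.58  0.31  1.72  0.55  1.47 -0.71]
```

View pics/k.png

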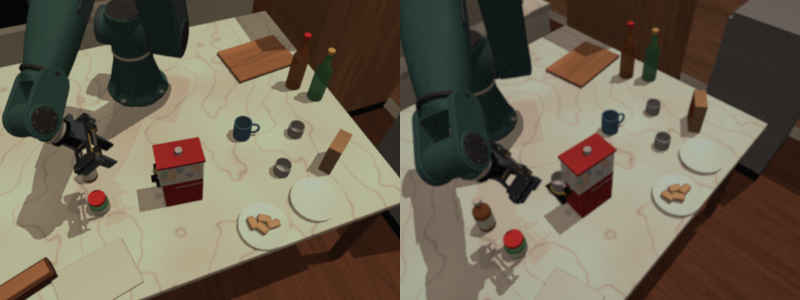

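{"op": "step_arm", "data": {"motion": [[2,20,-35,1.9,1.4,-5.3,60],[3,40,-75,1.9,1.4,-5.3,60],[3,59,-109,1.9,1.4,-5.3,60],[3,59,-109,1.9,1.4,-5.3,60],[3,59,-109,1.9,1.4,-5.3,60]]}}

```text
clock: 10.18
tcp_pos: [0.6079, -0.1422, 0.2123]
eef_rot: [0.71, 0.624, 0.245, -0.214]
ft_force: [-0.1, 0.0, -0.6]
grip_width: 0.06
```

```bash
python3 tgt.py; python3 look.py l wrist side; python3 - <<'E'
from h import *
d=pickle.load(open("l.pkl","rb")); q=[.6275,.0035,1.436]
P=[(-79+s,14*np.cos(t),144+14*np.sin(t)) for s in(0,-22) for t in a]
H=[(-75,-45,158),(-75,45,158)]
o=[]
for n in("wrist","side"):
    c=d[n];im=np.array(c["pixels"]).copy(); im0=im.copy()
    for p in proj(c,w(q,P)): cv2.circle(im,tuple(int(v) for v in p),0,(0,0,255),-1)
    for p in proj(c,w(q,H)): cv2.circle(im,tuple(int(v) for v in p),2,(0,255,0),-1)
    u,v=proj(c,w(q,[(-90,0,144)]))[0].astype(int); print(n,u,v)
    cv2.imwrite(f"pics/l_{n}.png",im)
    if n=="side": cv2.imwrite("pics/l_z.png",np.hstack([cv2.resize(x[v-40:v+40,u-40:u+40],(400,400),interpolation=cv2.INTER_CUBIC) for x in(im0,im)]))
E
```

```text
tcp [ 607.94 -142.18  212.34] joints [-0.52  0.39  1.84  0.64  1.26 -0.7 ] F [-0.1   0.01 -0.58] grip 60.01324202260896 t 10.175
rotvec left [ 0.05  0.12 -0.3 ]
to pre [-0.05  1.06 -0.57] to final [  8.22  62.07 -79.37] xd [0.13 0.99 0.  ] z [ 0.08  0.61 -0.79]
10.275 [ 0.6081 -0.1426  0.2128] [ 0.7107  0.6239  0.2454 -0.2133] [-0.  -0.5  0.1] 0.0599 [-0.52  0.39  1.84  0.64  1.26 -0.7 ]
wrist 282 208
side 215 249
```

View pics/l_wrist.png

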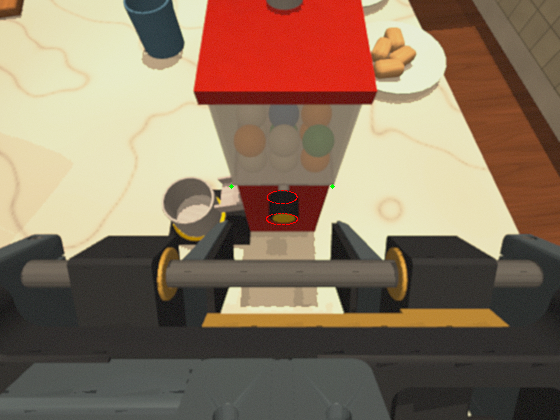

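View pics/l_z.png

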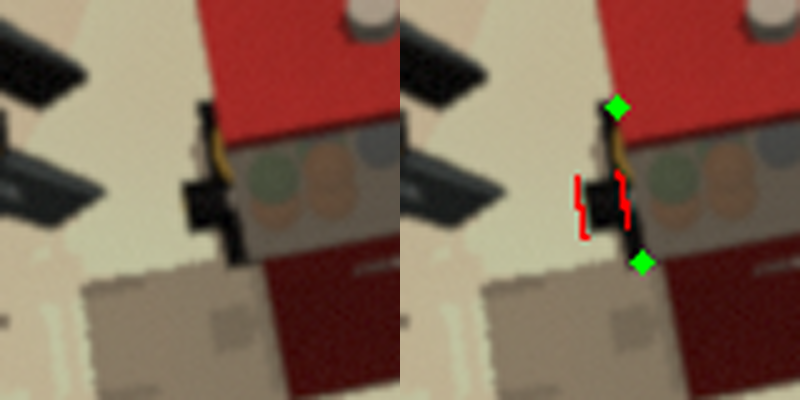

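The wrist view shows the black knob at (283,208), where the overlay predicted it, and centred between the fingers. The cup stands at (190,205). I'll approach along the tool axis.

{"op": "step_arm", "data": {"motion": [[3,20,-25,0,0,0,50],[5,38,-48,0,0,0,50],[7,52,-66,0,0,0,50],[8,58,-74,0,0,0,50],[8,58,-74,0,0,0,50]]}}

```text
clock: 10.9
tcp_pos: [0.6162, -0.0846, 0.1388]
eef_rot: [0.711, 0.624, 0.245, -0.213]
ft_force: [0.7, -1.0, -0.3]
grip_width: 0.0502
```

```bash
python3 tgt.py; python3 look.py m wrist side
```

```text
tcp [616.24 -84.61 138.84] joints [-0.43  0.47  1.89  0.71  1.12 -0.73] F [ 0.66 -0.98 -0.33] grip 50.23574046822429 t 10.9
rotvec left [ 0.08  0.17 -0.25]
to pre [ -8.35 -56.51  72.93] to final [-0.08  4.5  -5.87] xd [0.13 0.99 0.  ] z [ 0.08  0.61 -0.79]
11.0 [ 0.6166 -0.0852  0.1395] [ 0.7107  0.624   0.2456 -0.2128] [0.1 0.2 0.4] 0.05 [-0.43  0.47  1.89  0.71  1.12 -0.73]
```

View pics/m.png

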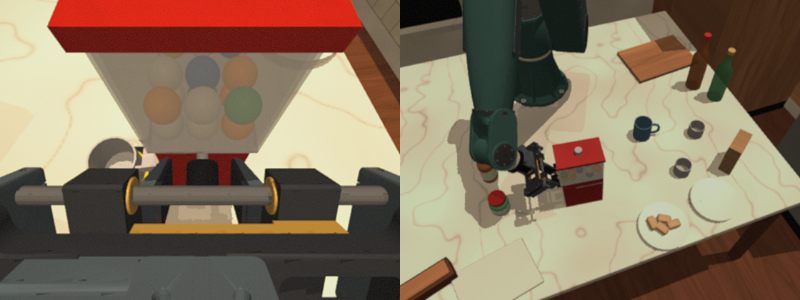

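{"op": "step_arm", "data": {"motion": [[0,5,-6,0,0,0,50],[0,5,-6,0,0,0,40],[0,5,-6,0,0,0,30],[0,5,-6,0,0,0,20],[0,5,-6,0,0,0,20]], "grip_force": 30}}

```text
clock: 11.62
tcp_pos: [0.6176, -0.0804, 0.1337]
eef_rot: [0.711, 0.624, 0.246, -0.212]
ft_force: [8.1, 2.5, -5.6]
grip_width: 0.0274
```

{"op": "step_arm", "data": {"motion": [[0,0,0,0,0,0,20],[0,0,0,0,0,0,20]]}}

```text
clock: 11.88
tcp_pos: [0.6177, -0.0804, 0.1337]
eef_rot: [0.711, 0.624, 0.246, -0.212]
ft_force: [2.7, 2.1, -3.0]
grip_width: 0.027
```

{"op": "step_arm", "data": {"motion": [[-1,-8,0,0,0,0,20],[-2.5,-20,0,0,0,0,20],[-4.5,-33,0,0,0,0,20],[-6,-44,0,0,0,0,20],[-6.3,-47,0,0,0,0,20]]}}

```text
clock: 12.5
tcp_pos: [0.6117, -0.1262, 0.1338]
eef_rot: [0.711, 0.623, 0.248, -0.213]
ft_force: [21.1, 34.9, -10.6]
grip_width: 0.0275
```

```bash
python3 tgt.py; python3 look.py n wrist side
```

```text
tcp [ 611.7  -126.16  133.77] joints [-0.49  0.49  1.87  0.69  1.15 -0.77] F [ 21.13  34.87 -10.58] grip 27.471071860359046 t 12.5
rotvec left [-0.1   0.33 -0.07]
to pre [ -3.81 -14.96  78.  ] to final [ 4.46 46.05 -0.81] xd [0.13 0.99 0.  ] z [ 0.08  0.61 -0.79]
12.6 [ 0.6117 -0.126   0.1337] [ 0.7107  0.6231  0.2474 -0.213 ] [13.2 18.9 -6.5] 0.0272 [-0.49  0.49  1.87  0.69  1.15 -0.77]
```

View pics/n.png

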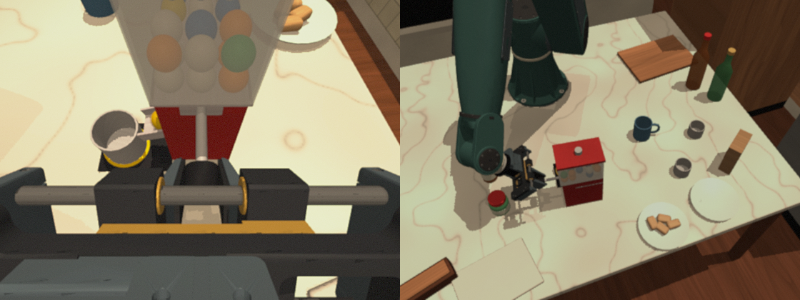

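The knob is at its outer stop, and the yellow candy shows in the chute at about (314,235) of the full wrist picture. I'll wait for it.

{"op": "step_arm", "data": {"motion": [[0,1,0,0,0,0,20],[0,1,0,0,0,0,20],[0,1,0,0,0,0,20],[0,1,0,0,0,0,20],[0,1,0,0,0,0,20]]}}

```text
clock: 13.22
tcp_pos: [0.6119, -0.1257, 0.1337]
eef_rot: [0.711, 0.623, 0.247, -0.213]
ft_force: [2.2, -4.3, -2.8]
grip_width: 0.0273
```

{"op": "step_arm", "data": {"motion": [[0,0,0,0,0,0,20],[0,0,0,0,0,0,20],[0,0,0,0,0,0,20],[0,0,0,0,0,0,20],[0,0,0,0,0,0,20]]}}

```text
clock: 13.85
tcp_pos: [0.6119, -0.1257, 0.1337]
eef_rot: [0.711, 0.623, 0.247, -0.212]
ft_force: [3.8, -1.5, -3.3]
grip_width: 0.0271
```

```bash
python3 look.py o wrist side
```

```text
13.95 [ 0.6119 -0.1257  0.1338] [ 0.7109  0.6231  0.2473 -0.2125] [ 4.  -0.3 -3.3] 0.0271 [-0.49  0.49  1.87  0.69  1.15 -0.77]
```

View pics/o.png

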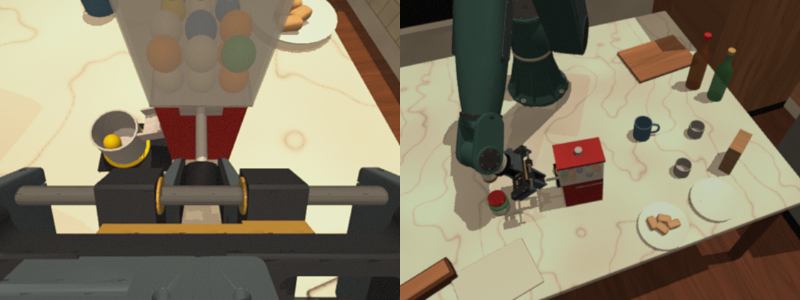

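The yellow candy lies in the cup at (113,141) of the half picture. Now I'll push the knob home.

{"op": "step_arm", "data": {"motion": [[1,8,0,0,0,0,20],[2.5,20,0,0,0,0,20],[4.5,33,0,0,0,0,20],[6,44,0,0,0,0,20],[6.2,47,0,0,0,0,20]]}}

```text
clock: 14.58
tcp_pos: [0.6179, -0.0799, 0.1337]
eef_rot: [0.711, 0.624, 0.246, -0.211]
ft_force: [-14.5, -37.0, 7.9]
grip_width: 0.0272
```

{"op": "step_arm", "data": {"motion": [[0,0,0,0,0,0,20],[0,1,0,0,0,0,20]]}}

```text
clock: 14.82
tcp_pos: [0.6178, -0.0801, 0.1338]
eef_rot: [0.711, 0.625, 0.245, -0.21]
ft_force: [-7.4, -24.6, 2.6]
grip_width: 0.0272
```

```bash
python3 tgt.py; python3 look.py p wrist side
```

```text
tcp [617.81 -80.15 133.76] joints [-0.42  0.47  1.9   0.72  1.1  -0.74] F [ -7.39 -24.57   2.62] grip 27.223074825221477 t 14.825
rotvec left [ 0.4   0.4  -0.16]
to pre [ -9.92 -60.98  78.01] to final [-1.65  0.03 -0.79] xd [0.13 0.99 0.  ] z [ 0.08  0.61 -0.79]
14.925 [ 0.6177 -0.0802  0.1337] [ 0.7111  0.6245  0.2453 -0.2099] [ -5.2 -18.    1.5] 0.0272 [-0.42  0.47  1.9   0.72  1.1  -0.74]
```

View pics/p.png

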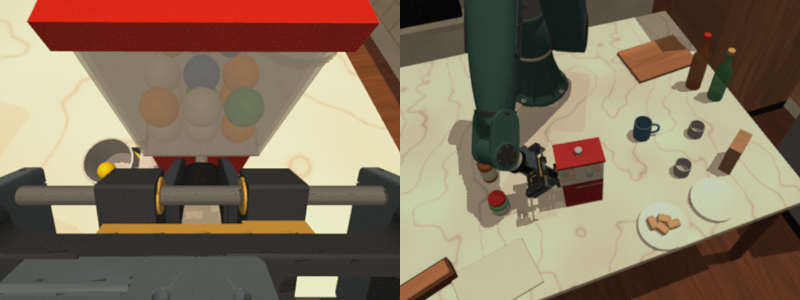

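It's pressed against the home stop, with the TCP back at y = -0.080. I'll relax, open the fingers and retreat along the tool axis.

{"op": "step_arm", "data": {"motion": [[0,0,0,0,0,0,20],[0,0,0,0,0,0,32],[0,0,0,0,0,0,42],[0,0,0,0,0,0,50],[0,0,0,0,0,0,50]]}}

```text
clock: 15.55
tcp_pos: [0.6177, -0.08, 0.1337]
eef_rot: [0.711, 0.625, 0.245, -0.21]
ft_force: [0.3, 0.3, 0.5]
grip_width: 0.0498
```

{"op": "step_arm", "data": {"motion": [[-1,-6,8,0,0,0,50],[-3,-21,27,0,0,0,50],[-6,-45,58,0,0,0,50],[-10,-75,97,0,0,0,50],[-12,-95,125,0,0,0,50]]}}

```text
clock: 16.18
tcp_pos: [0.6058, -0.1775, 0.2621]
eef_rot: [0.711, 0.625, 0.246, -0.209]
ft_force: [0.4, 0.5, -1.1]
grip_width: 0.05
```

{"op": "step_arm", "data": {"motion": [[0,-10,10,0,0,0,50],[0,-10,10,0,0,0,50],[0,-10,10,0,0,0,50]]}}

```text
clock: 16.55
tcp_pos: [0.6053, -0.1868, 0.271]
eef_rot: [0.711, 0.624, 0.245, -0.209]
ft_force: [-0.4, 0.7, 0.8]
grip_width: 0.05
```

```bash
python3 tgt.py; python3 look.py r wrist scene; python3 - <<'E'
from h import *
d=pickle.load(open("r.pkl","rb")); c=d["wrist"];q=[.6275,.0035,1.436]
im=np.array(c["pixels"]).copy(); im0=im.copy()
P=[(-79+s,14*np.cos(t),144+14*np.sin(t)) for s in(0,-22) for t in a]
for p in proj(c,w(q,P)): cv2.circle(im,tuple(int(v) for v in p),0,(0,0,255),-1)
for z,r in((.058,.033),(.004,.037)):
  for p in proj(c,np.c_[.5048+r*np.cos(a),-.0222+r*np.sin(a),0*a+z]): cv2.circle(im,tuple(int(v) for v in p),0,(0,0,255),-1)
cv2.imwrite("pics/r1.png",np.vstack([cv2.resize(x[120:240,140:400],(780,360))[:295] for x in(im0,im)]))
E
```

```text
tcp [ 605.27 -186.84  271.  ] joints [-0.57  0.34  1.78  0.6   1.37 -0.68] F [-0.39  0.72  0.79] grip 49.97808644835812 t 16.55
rotvec left [ 0.43  0.42 -0.11]
to pre [  2.61  45.72 -59.23] to final [  10.89  106.72 -138.03] xd [0.13 0.99 0.  ] z [ 0.08  0.61 -0.79]
16.65 [ 0.6053 -0.1866  0.2709] [ 0.7113  0.6245  0.2452 -0.2096] [0.3 0.4 0.8] 0.05 [-0.57  0.34  1.78  0.6   1.37 -0.68]
```

View pics/r.png

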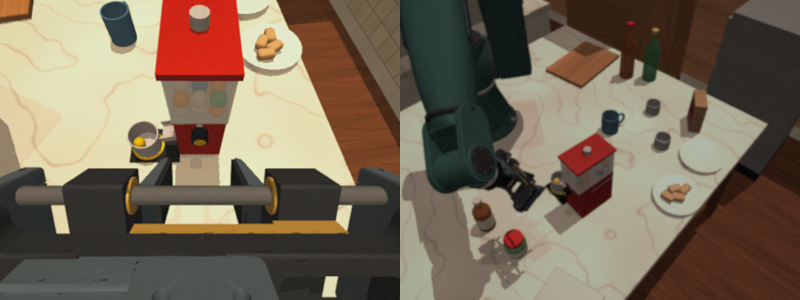

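View pics/r1.png

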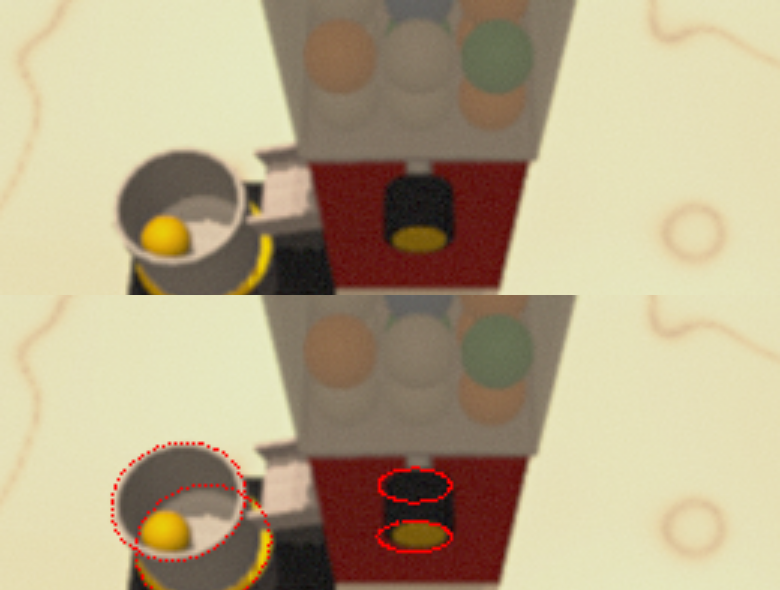

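The last picture shows the candy in the cup on the mark, the chute empty, and the knob within 1 px of its home overlay. The mug, bottle and jar are at their starting pixels: (297,171), (116,304) and (160,339) in the scene view. I'll hand the job in.

```bash
python3 -c "
from bench import env
print(env.close_job())"
```

```text
the job is handed in; nothing more can be done
None
```

I finished the job and handed it in at about 16.7 s of the 61 s allowed. The cup nearest the base is standing on the mark with one yellow candy in it, and the knob is home again.

- **Cup:** it went down within about 1 mm of the mark's centre. Wrist pictures after placing it and again at the end agreed.
- **Pull:** I pulled the knob to its outer stop, a travel of about 45 mm. I saw the candy in the chute and then in the cup before pushing back.
- **Push home:** the arm came back to within 0.3 mm of where it started the pull, pressed against the home stop. The last picture shows the knob within 1 px of the expected home position.
- **Candy:** only the yellow one was served, and the chute was empty at the end.
- **Other objects:** the mug, bottle and jar were at their starting positions in the last scene picture, judged by eye to a few pixels.
- **Forces:** the highest wrist force I read was about 42 N, at the slide's end stops (limit 120 N). I saw no sign of the gripper's body touching anything.

No check failed. The one disagreement was in the side camera, where the knob sat 1 to 1.5 px (2 to 3 mm) off my fitted position before the grasp. The wrist camera matched, and the knob was gripped as planned.

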